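Unlock the coffee-money box

ROBOT

A 6-joint arm with a two-finger parallel gripper is mounted at the origin on a cart in front of the work surface, level with it; the furniture and walls round the work are solid. World frame = base frame: x ahead of the robot, y to its left, z up, the work surface at z = 0. Lengths are in mm, angles in rad, forces in N, time in s.
With the tool pointing down it reaches from about 400 to 925 mm from the base axis. Payload 12.5 kg.
Tool frame: the origin (TCP) lies at the very end of the fingers, on their centre line; the grasp point (between the pads) lies 19 mm behind it; x points along the fingers, y is the direction in which the jaws open and shut, and the axes are right-handed (so a half turn about x gives the same grasp; the last joint's range is limited). The gripper opens to 95 mm and grips with 3 to 60 N. Pads are 20 mm wide; open, the fingers measure 119 mm over their backs; the gripper's body (75 mm by 180 mm) begins 59 mm behind the grasp point.
Start: joints at [-1.244, 0.491, 1.559, -0, 1.092, -0.106], TCP at [262.158, -567.38, 214.661] pointing down, gripper open.
Joint ranges: [-3.1, 3.1], [-0.84, 2.19], [0.05, 2.79], [-1.13, 4.28], [0.06, 2.93], [-2.69, 2.69]. Speed limits (rad/s): [2.22, 2.22, 2.79, 3.14, 3.14, 3.14].

INTERFACE

Orientations are given as [roll, pitch, yaw] about the fixed x, y, z axes, in that order (R = Rz(yaw) Ry(pitch) Rx(roll)).
In Python, from cell import env, optics, job gives the robot as it stands.
- The arm moves only by the shell command python3 -m handwheel 'ROWS' [OPENING]. ROWS is JSON, a list of rows, each an object with "travel": the shift along the world's x, y, z in mm, a list of three; "roll": the turn about the world's z in degrees. In form: [{"travel": [dx, dy, dz], "roll": roll}, ...]. A call has 1 to 8 rows; each row is the pose to reach, as a shift and turn from the pose commanded when the call began; what a row does not reach only later rows make up. A row lasts 1/10 s, in which the tool goes at most 50 mm and 8.59 degrees, less where a joint would pass 70% of its speed; a pose out of reach is approached as far as the arm can. A call with a gripper value outside its range is refused whole. OPENING is the closure, from -1 (fully open) to 1 (shut), set as the call begins (- or left out, the last holds). The fingers move at their own pace and stop on an object; the grip force is fixed at half the most. Time passes only in rows, so rows that repeat a pose let the fingers close. It gives the time, the measured TCP pose, the force and the opening at its end, in the units of the state.
- env.state(): the state, without advancing time (a new reading comes with each control period).
- optics.read_camera(name): name is "scene" or "side" or "wrist"; returns the picture (400x640x3 uint8, red, green, blue); there is no depth.
- optics.camera_params(name): a dict with "fx", "fy", "cx", "cy" (pixels), "k1" (the pictures are not rectified: a ray, as slopes to the right and down, at radius r is drawn at 1 + k1 r^2 times it, then the intrinsics apply), "world_from_camera" (4x4, takes a point from camera to world coordinates). Camera axes: x right, y up, looking along -z (the intrinsics and any distortion apply to the point x, -y, -z); pixel columns grow to the right and rows downward; lengths in mm; the calibration is good to about 2 mm. A picture is of the moment at which its call begins: read the wrist's pose just before it. camera_params takes no time and is no camera call; for the wrist camera it gives the pose at the moment of the call.
- job.job_done(): hands the job in, once; it reports no verdict.
The state is a dict: "t": time; "joints": joint angles; "qvel": joint speeds; "tau": joint torques, N m; "eef_pos": TCP position; "tcp_rot": TCP orientation; "ft_force": force on the tool from outside, world axes, zero at the start; "moment": the same for the moment, N m; "opening": opening from 0.0 (shut) to 1.0 (fully open).
Only numpy, scipy, OpenCV 4.12 (cv2) and the standard library are available. Lean on these libraries where they do the work, as an engineer would, in place of code of your own. Each camera call takes 0.05 s, during which the arm holds its last target.

TASK

Take the key with the blue head from the wooden key stand, push it fully home in the lock on top of the grey coffee-money box, and only then turn it about a quarter turn clockwise (seen from above) so that the bolt inside lets the drawer spring open. Leave the key standing in the lock and let go of it.

Things in the scene. Friction and masses are not known exactly. Their poses are not given: they have to be found in the camera images.
- blue_key_grip (a point): Centre of the key's blue head; z up along the key. Head 14 mm thick along x (grasp across this), 34 wide along y, 46 tall; below it a collar 36 across, 6 thick, then the blade, 8 along x, 20 along y, 36 long, tip 65 below this point. It stands in a fixed wooden stand 45 high, head centre at 74; red and yellow keys beside it at 52 mm steps along y. Fits either way round. About 60 g.
- keyway (a point): Centre of the keyway's mouth, on top of the brass lock plug in a blue ring on the grey box (fixed, 150x140x78 mm); 80 mm above the counter. z up; x, y turn with the plug. Slot 13 mm along x, 25 along y, 40 deep, edge bevelled 3 mm. The ring, 66 mm across, rises 3 mm above it. The key is home when its collar rests on the plug: head centre 29 mm above this point.
- lock (a joint): Angle of the lock plug, rad: 0 locked (at the start), growing clockwise seen from above, stop at 1.45. It turns easily (0.03 N m) and stays where it is left. The blade has up to about 0.25 rad of play in the slot before the plug follows. The bolt is drawn back at about 0.95.
- drawer (a joint): How far the white-fronted drawer in the box's front (the -x side of the locked keyway) stands open, m: 0 shut and bolted; once the bolt is drawn its spring pushes it out to 0.035.

How it is judged (in metres and radians):
On the way, in this order (a step that is already met when the one before it is completed fails the run):
1. the blue key is fully home in the lock, which is not yet turned (z of blue_key_grip in the frame of keyway below 0.034 m and horizontal distance between blue_key_grip and keyway below 0.01 m and value of joint lock below 0.4 rad), for 0.1 s.
2. the key, still home, has turned the lock and the drawer has sprung open (z of blue_key_grip in the frame of keyway below 0.036 m and horizontal distance between blue_key_grip and keyway below 0.012 m and value of joint lock above 0.8 rad and value of joint drawer above 0.02 m), for 0.1 s.
At the end, for the whole second after the job is handed in: The drawer stands open by more than 20 mm, the lock is turned by more than 0.8 rad, and the blue key stands in the keyway, its head's centre less than 36 mm above the mouth and within 12 mm of its axis, leaning less than 15 degrees (all of step 2 and angle between blue_key_grip's own z axis and vertical below 0.26 rad); the robot touches nothing.
It also fails if it takes over 48 s, if anything falls off the work surface, if the arm or the gripper's body presses on something with over 40 N, if the wrist force passes 120 N, or if a joint passes its speed limit or range.

## Working session

There is one attempt and no reset: what is moved stays moved. The work goes in short steps, Python scripts to look and compute and a shell command to move; the robot and the scene stay as the last step left them, time stands still between calls to the robot, and variables do not carry over. Pictures are saved under pics/ and viewed, and the job is handed in when it is done.

```bash
ls; mkdir -p pics; python3 - <<'E'
from cell import env, optics, job
import cv2
s=env.state();print({k:s[k] for k in('t','eef_pos','tcp_rot','ft_force','opening')})
for n in("scene","side","wrist"):
    p=optics.camera_params(n);print(n,p)
    cv2.imwrite(f"pics/{n}0.png",optics.read_camera(n)[:,:,::-1])
E
```

```text
pics
{'t': 0.0, 'eef_pos': array([ 262.08161809, -567.11465697,  214.05849982]), 'tcp_rot': array([-1.67700405,  1.56964252,  1.89739269]), 'ft_force': array([-0.28967521, -0.73060606, -0.32138579]), 'opening': 0.9981656313523272}
scene {'fx': 415.48953214940366, 'fy': 415.48953214940366, 'cx': 321.20765020308306, 'cy': 203.31458264362945, 'k1': -0.0802244519513449, 'world_from_camera': array([[-9.01536055e-01,  1.94826357e-01, -3.86361789e-01,
         1.74660944e+02],
       [-4.32551144e-01, -3.82045500e-01,  8.16664401e-01,
         5.35401251e+02],
       [ 1.14999667e-02,  9.03373636e-01,  4.28700157e-01,
         4.72832669e+02],
       [ 0.00000000e+00,  0.00000000e+00,  0.00000000e+00,
         1.00000000e+00]])}
side {'fx': 407.91403820310535, 'fy': 407.91403820310535, 'cx': 320.37284322901723, 'cy': 203.64790553931317, 'k1': -0.07496808356790034, 'world_from_camera': array([[ 8.43473969e-01,  2.89066873e-01, -4.52760429e-01,
         9.67198911e+01],
       [-5.37143324e-01,  4.62283061e-01, -7.05529178e-01,
        -7.80517204e+02],
       [ 5.35836414e-03,  8.38292738e-01,  5.45194069e-01,
         5.41962290e+02],
       [ 0.00000000e+00,  0.00000000e+00,  0.00000000e+00,
         1.00000000e+00]])}
wrist {'fx': 298.60691438062463, 'fy': 298.60691438062463, 'cx': 318.4351729767704, 'cy': 200.14829926150912, 'k1': -0.01508452745403791, 'world_from_camera': array([[ 4.18551346e-01,  8.70519479e-01,  2.58864070e-01,
         3.36853889e+02],
       [-9.08191736e-01,  4.01688713e-01,  1.17617808e-01,
        -5.32304203e+02],
       [-1.59418197e-03, -2.84327301e-01,  9.58725949e-01,
         3.84400841e+02],
       [ 0.00000000e+00,  0.00000000e+00,  0.00000000e+00,
         1.00000000e+00]])}
```

View pics/scene0.png

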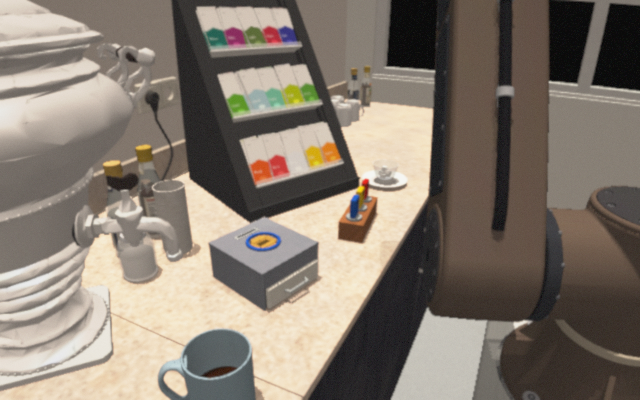

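View pics/side0.png

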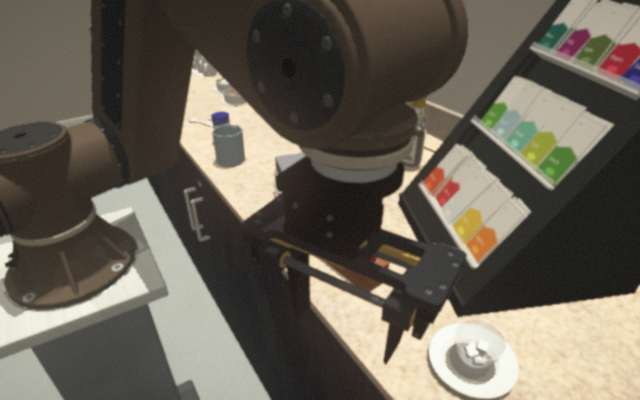

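View pics/wrist0.png

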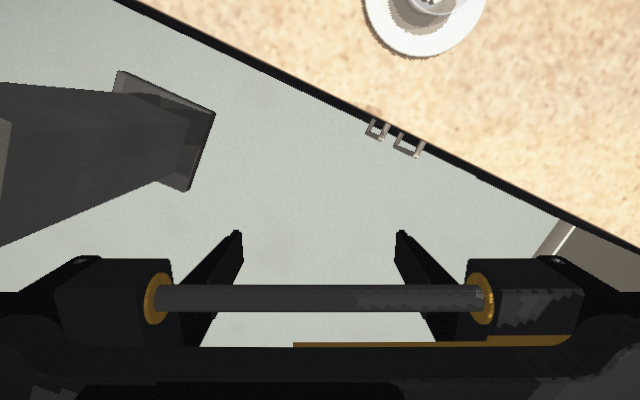

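The scene view shows the blue-ringed lock at about (263,241) and the key stand at about (358,215), with the blue key nearest the camera at (355,207). The side view is blocked by the arm. I'll get coarse positions from the scene picture.

```bash
cat > h.py <<'E'
import numpy as np, cv2
from scipy.optimize import brentq
def ray(p,u,v):
    D=np.array([[float(u),float(v)]]).reshape(1,1,2)
    K=np.array([[p['fx'],0,p['cx']],[0,p['fy'],p['cy']],[0,0,1]])
    x,y=cv2.undistortPointsIter(D,K,np.array([p['k1'],0,0,0,0.]),None,None,(3,50,1e-10))[0,0]
    T=p['world_from_camera'];d=T[:3,:3]@np.array([x,-y,-1]);return T[:3,3],d/np.linalg.norm(d)
def onz(p,u,v,z):
    o,d=ray(p,u,v);return o+d*(z-o[2])/d[2]
def proj(p,X):
    T=p['world_from_camera'];c=T[:3,:3].T@(np.array(X)-T[:3,3]);x,y=c[0]/-c[2],-c[1]/-c[2]
    f=1+p['k1']*(x*x+y*y);return np.array([p['fx']*x*f+p['cx'],p['fy']*y*f+p['cy']])
def mask(img,lo,hi):
    return cv2.inRange(cv2.cvtColor(img,cv2.COLOR_RGB2HSV),np.array(lo),np.array(hi))
def blobs(m,amin=15):
    n,l,st,c=cv2.connectedComponentsWithStats(m)
    return [(st[i].tolist(),c[i].round(2).tolist(),l==i) for i in range(1,n) if st[i][4]>=amin]
E
python3 - <<'E'
from h import *; from cell import optics
im=cv2.imread('pics/scene0.png')[:,:,::-1].copy();p=optics.camera_params('scene')
for nm,lo,hi,z in(('blue',(105,120,60),(130,255,255),74),('red',(0,180,90),(6,255,255),74),('yel',(20,150,100),(32,255,255),74)):
    for st,c,_ in blobs(mask(im,lo,hi)): 
        if st[1]>150: print(nm,st,c,onz(p,*c,z).round(1), onz(p,*c,83).round(1))
cv2.imwrite('pics/sc_crop.png',cv2.resize(im[160:320,200:400,::-1],None,fx=4,fy=3.75*1.0,interpolation=cv2.INTER_CUBIC)[:600])
E
```

```text
blue [351, 195, 8, 23, 128] [354.13, 205.73] [ 463.6 -246.3   74. ] [ 457.1 -228.6   83. ]
blue [246, 233, 35, 18, 156] [262.63, 241.94] [558.8 -22.7  74. ] [550.2 -10.1  83. ]
red [271, 157, 16, 15, 102] [279.25, 163.2] [ 752.7 -407.6   74. ] [ 739.6 -386.4   83. ]
red [274, 169, 5, 5, 15] [275.67, 171.0] [ 729.8 -350.7   74. ] [ 717.2 -330.7   83. ]
red [363, 180, 5, 17, 42] [365.24, 185.55] [ 481.4 -366.1   74. ] [ 474.5 -345.8   83. ]
yel [357, 186, 7, 21, 89] [360.31, 194.35] [ 473.4 -310.6   74. ] [ 466.6 -291.5   83. ]
yel [253, 236, 11, 6, 23] [257.52, 238.52] [574.4 -29.   74. ] [565.4 -16.3  83. ]
```

View pics/sc_crop.png

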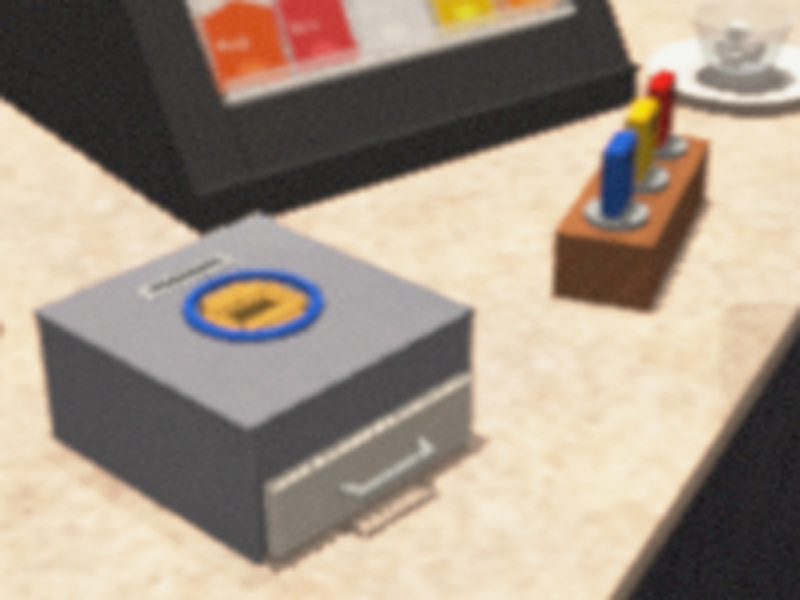

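```bash
python3 -m handwheel '[{"travel":[30,40,20],"roll":8},{"travel":[60,80,20],"roll":16},{"travel":[90,120,20],"roll":24},{"travel":[120,160,20],"roll":32},{"travel":[150,200,20],"roll":40},{"travel":[175,240,20],"roll":48},{"travel":[195,270,20],"roll":56},{"travel":[195,270,20],"roll":64}]' -1
python3 -m handwheel '[{"travel":[0,0,0],"roll":8},{"travel":[0,0,0],"roll":8},{"travel":[0,0,0],"roll":10}]'
cat >look.py <<'E'
import sys
from h import *; from cell import env,optics
n=sys.argv[1]; cam=sys.argv[2] if len(sys.argv)>2 else 'wrist'
s=env.state();p=optics.camera_params(cam);im=optics.read_camera(cam)
cv2.imwrite(f'pics/{n}.png',im[:,:,::-1]);np.save(f'pics/{n}.npy',p)
print(s['t'],s['eef_pos'].round(1),s['tcp_rot'].round(4),s['joints'].round(3),s['ft_force'].round(2),s['opening'],'cam',p['world_from_camera'].round(3).tolist())
E
python3 look.py w1
```

```text
t: 0.95
eef_pos: [458.9, -293.9, 234.7]
tcp_rot: [2.9, 1.57, 1.318]
ft_force: [-0.1, -0.5, -0.2]
opening: 1.0
t: 1.25
eef_pos: [457.1, -297.4, 234.5]
tcp_rot: [-2.794, 1.571, 2.068]
ft_force: [0.1, -0.8, 0.2]
opening: 1.001
1.25 [ 457.1 -297.4  234.5] [-2.7939  1.5706  2.0677] [-0.698  0.357  1.729  0.     1.055 -0.847] [ 0.1  -0.84  0.22] 1.0008888470777433 cam [[0.989, -0.142, -0.042, 446.69], [0.148, 0.948, 0.281, -216.529], [0.0, -0.284, 0.959, 404.814], [0.0, 0.0, 0.0, 1.0]]
```

View pics/w1.png

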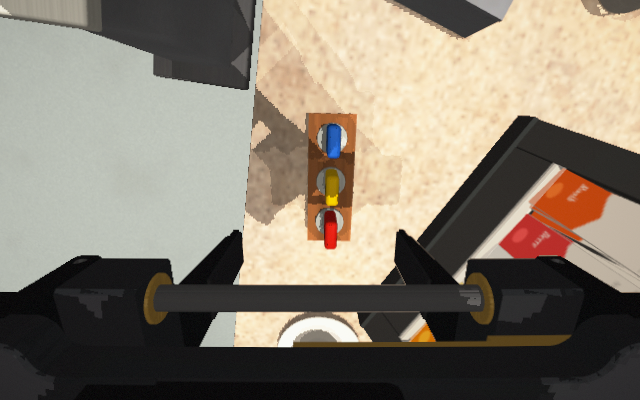

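The wrist picture shows the three keys in a column at col ≈332, with blue at (333,138) nearest the top. The stand's top runs from about (307,113) to (350,240).

```bash
cat > m.py <<'E'
import sys
from h import *
n=sys.argv[1];im=cv2.imread(f'pics/{n}.png')[:,:,::-1].copy();p=np.load(f'pics/{n}.npy',allow_pickle=True).item()
H=97
for nm,lo,hi in(('blue',(105,120,60),(125,255,255)),('red',(0,200,110),(4,255,255)),('yel',(22,200,90),(32,255,255))):
    for st,c,l in blobs(mask(im,lo,hi),60):
        v,u=np.nonzero(l)
        pts=np.c_[u,v].astype(np.float32)
        print(nm,st,c,'mean z74',onz(p,*c,74).round(1),'rect',cv2.minAreaRect(pts))
# wood
m=mask(im,(5,130,60),(14,255,190));
for st,c,l in blobs(m,400):
    v,u=np.nonzero(l);r=cv2.minAreaRect(np.c_[u,v].astype(np.float32));print('wood',st,c,r,[onz(p,*q,45).round(1).tolist() for q in cv2.boxPoints(r)])
E
python3 m.py w1
python3 -c "
import cv2;im=cv2.imread('pics/w1.png');cv2.imwrite('pics/w1c.png',cv2.resize(im[100:250,260:420],None,fx=4,fy=4,interpolation=2))"
```

```text
blue [326, 124, 15, 35, 449] [333.08, 140.71] mean z74 [ 467.  -244.1   74. ] rect ((332.9735107421875, 140.8982391357422), (13.902472496032715, 33.991214752197266), 3.8140745162963867)
red [325, 221, 12, 28, 313] [330.38, 234.36] mean z74 [ 481.6 -353.5   74. ] rect ((330.5, 234.5), (27.0, 11.0), 90.0)
yel [326, 169, 13, 37, 433] [331.61, 187.36] mean z74 [ 473.8 -296.1   74. ] rect ((332.0, 187.0), (36.0, 12.0), 90.0)
wood [307, 113, 49, 127, 3130] [329.39, 169.34] ((331.0384521484375, 176.0788116455078), (47.13499069213867, 126.11158752441406), 0.5617053508758545) [[455.3, -376.4, 45.0], [435.0, -219.3, 45.0], [489.1, -211.7, 45.0], [516.3, -367.9, 45.0]]
```

View pics/w1c.png

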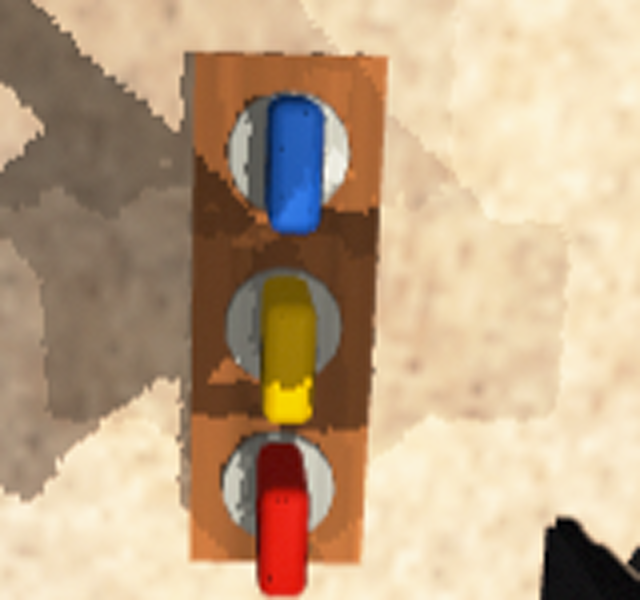

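```bash
python3 - <<'E'
from h import *
p=np.load('pics/w1.npy',allow_pickle=True).item()
C=[onz(p,u,v,51) for u,v in((332.1,137.7),(331,181.2),(329.5,222))]
for c in C: print(c.round(1))
d=C[0]-C[2];print(np.linalg.norm(d),np.degrees(np.arctan2(d[1],d[0])))
for u,v in((260+192/4,113),(260+388/4,114.2),(260+191/4,240),(260+360/4,240.7)): print(onz(p,u,v,45).round(1))
# head top edges: far end & near end of top face at 97
for u,v in((260+297/4,100+95/4),(260+297/4,100+230/4)): print('head z97/51',onz(p,u,v,97).round(1),onz(p,u,v,51).round(1))
print(np.degrees(np.arctan2(p['world_from_camera'][1,0],p['world_from_camera'][0,0])))
for z in (74,97,): print(z,proj(p,[C[0][0],C[0][1],z]))
E
```

```text
[ 466.7 -242.8   51. ]
[ 473.7 -294.2   51. ]
[ 480.3 -346.5   51. ]
104.64143337127287 97.43967912806332
[ 434.9 -219.6   45. ]
[ 491.3 -212.5   45. ]
[ 456.7 -377.7   45. ]
[ 511.5 -370.6   45. ]
head z97/51 [ 464.  -225.5   97. ] [ 466.6 -226.8   51. ]
head z97/51 [ 469.5 -258.9   97. ] [ 472.9 -265.2   51. ]
8.498995087993832
74 [333.02738641 139.45259068]
97 [334.08966092 141.46024022]
```

```bash
python3 -m handwheel '[{"travel":[5,30,-20],"roll":-1},{"travel":[9.6,54.9,-50],"roll":-1},{"travel":[9.6,54.9,-90],"roll":-1},{"travel":[9.6,54.9,-90],"roll":-1},{"travel":[9.6,54.9,-90],"roll":-1}]' -1; python3 look.py w2; python3 -c "
import cv2;im=cv2.imread('pics/w2.png');cv2.imwrite('pics/w2b.png',im)"
```

```text
t: 1.8
eef_pos: [466.8, -242.9, 145.1]
tcp_rot: [-2.331, 1.57, 2.515]
ft_force: [0.5, 0.5, 0.2]
opening: 0.996
1.8 [ 466.8 -242.9  145.1] [-2.3311  1.57    2.5147] [-0.605  0.44   1.877  0.     0.825 -0.739] [0.49 0.48 0.21] 0.9964262005590269 cam [[0.991, -0.127, -0.037, 457.814], [0.132, 0.951, 0.281, -161.952], [-0.0, -0.284, 0.959, 315.437], [0.0, 0.0, 0.0, 1.0]]
```

View pics/w2.png

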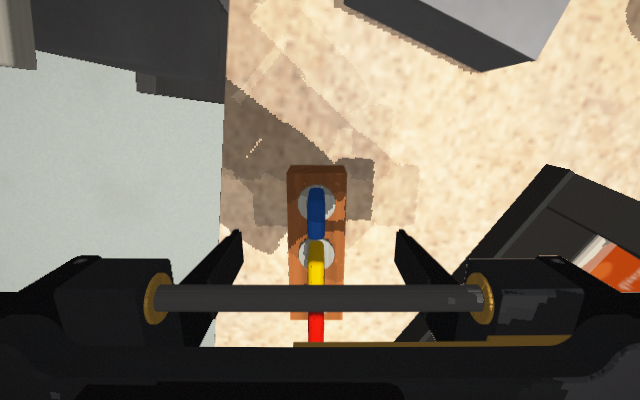

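The blue key at (316,205) sits midway between the fingers. I'll cross-check it before descending.

```bash
python3 - <<'E'
from h import *
p=np.load('pics/w2.npy',allow_pickle=True).item()
im=cv2.imread('pics/w2.png')[:,:,::-1].copy()
for st,c,l in blobs(mask(im,(105,120,40),(125,255,255)),60): print(st,c)
m=mask(im,(0,0,90),(180,60,255));m[:180]=0;m[222:]=0;m[:,:294]=0;m[:,340:]=0
for st,c,l in blobs(m): print('col',st,c,)
print(proj(p,[466.7,-242.5,51]),proj(p,[466.7,-242.5,97]))
E
python3 -m handwheel '[{"travel":[0,0,-40],"roll":0},{"travel":[0,0,-70],"roll":0},{"travel":[0,0,-87],"roll":0},{"travel":[0,0,-87],"roll":0}]' -1
```

```text
[307, 188, 18, 52, 847] [315.75, 213.56]
col [321, 186, 15, 34, 239] [328.58, 203.34]
col [298, 192, 9, 27, 175] [302.42, 204.66]
[316.58563217 203.07904292] [316.20780505 220.38874152]
t: 2.25
eef_pos: [466.7, -243.1, 57.5]
tcp_rot: [-2.389, 1.57, 2.457]
ft_force: [-0.3, 0.3, 0.3]
opening: 0.997
```

```bash
python3 -m handwheel '[{"travel":[0,0,0],"roll":0},{"travel":[0,0,0],"roll":0},{"travel":[0,0,0],"roll":0},{"travel":[0,0,0],"roll":0},{"travel":[0,0,0],"roll":0},{"travel":[0,0,0],"roll":0},{"travel":[0,0,0],"roll":0},{"travel":[0,0,0],"roll":0}]' 1
```

```text
t: 3.05
eef_pos: [466.7, -242.5, 57.6]
tcp_rot: [2.538, 1.571, 1.103]
ft_force: [-0.4, 0.4, 0.3]
opening: 0.383
```

```bash
python3 -m handwheel '[{"travel":[0,0,0],"roll":0},{"travel":[0,0,0],"roll":0},{"travel":[0,0,0],"roll":0},{"travel":[0,0,0],"roll":0},{"travel":[0,0,0],"roll":0},{"travel":[0,0,0],"roll":0},{"travel":[0,0,0],"roll":0}]' 1
```

```text
t: 3.75
eef_pos: [466.7, -242.5, 57.6]
tcp_rot: [2.096, 1.571, 0.661]
ft_force: [-0.4, -0.7, -0.9]
opening: 0.145
```

```bash
python3 -m handwheel '[{"travel":[0,0,15],"roll":0},{"travel":[0,0,40],"roll":0},{"travel":[0,0,70],"roll":0},{"travel":[0,0,110],"roll":0},{"travel":[10,40,135],"roll":0},{"travel":[25,80,135],"roll":0},{"travel":[40,110,135],"roll":0},{"travel":[40,110,135],"roll":0}]' 1; python3 -m handwheel '[{"travel":[0,0,0],"roll":0},{"travel":[0,0,0],"roll":0}]'; python3 look.py w3; python3 look.py s3 scene
```

```text
t: 4.55
eef_pos: [507.7, -129.6, 193.0]
tcp_rot: [1.64, 1.57, 0.209]
ft_force: [-0.9, -0.4, -0.3]
opening: 0.148
t: 4.75
eef_pos: [506.5, -133.0, 192.5]
tcp_rot: [-1.678, 1.571, -3.113]
ft_force: [1.2, -0.1, -0.8]
opening: 0.145
4.75 [ 506.5 -133.   192.5] [-1.6778  1.5705 -3.1129] [-0.383  0.374  1.832 -0.     0.936 -0.519] [ 1.16 -0.07 -0.82] 0.14548442410464305 cam [[0.991, -0.129, -0.038, 497.199], [0.134, 0.95, 0.281, -51.962], [-0.0, -0.284, 0.959, 362.785], [0.0, 0.0, 0.0, 1.0]]
4.8 [ 506.4 -133.2  192.5] [-1.8978  1.5705  2.9497] [-0.383  0.374  1.832 -0.     0.936 -0.518] [ 0.34 -0.81  0.17] 0.14486501499831003 cam [[-0.902, 0.195, -0.386, 174.661], [-0.433, -0.382, 0.817, 535.401], [0.011, 0.903, 0.429, 472.833], [0.0, 0.0, 0.0, 1.0]]
```

View pics/w3.png

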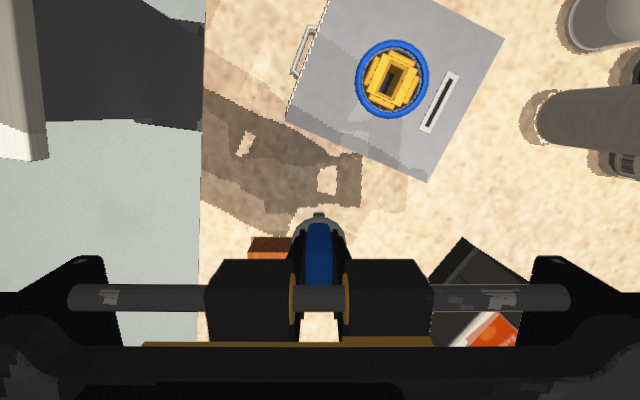

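View pics/s3.png

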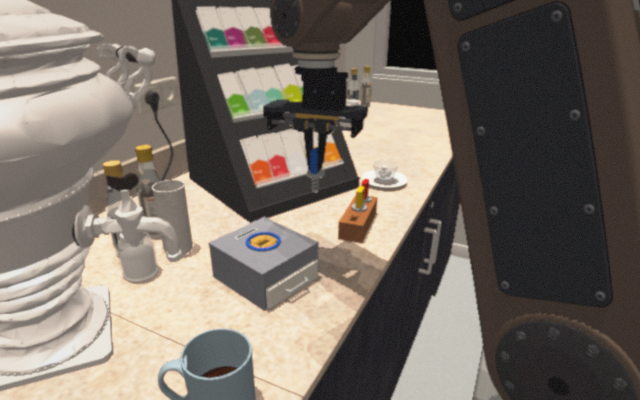

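The wrist view shows the key held straight, head at (319,255) and collar at (319,218). The lock ring is at (392,79), with the dark slot tilted inside it. I'll measure the ring, the slot and the held key.

```bash
python3 - <<'E'
from h import *
n='w3'
p=np.load(f'pics/{n}.npy',allow_pickle=True).item();im=cv2.imread(f'pics/{n}.png')[:,:,::-1].copy()
m=mask(im,(105,120,40),(125,255,255));m[130:]=0
cs,_=cv2.findContours(m,cv2.RETR_EXTERNAL,cv2.CHAIN_APPROX_NONE)
c=max(cs,key=cv2.contourArea)
P=np.array([onz(p,*q[0],83)[:2] for q in c]).astype(np.float32)
print('ring',cv2.fitEllipse(c),'world',cv2.minEnclosingCircle(P),cv2.fitEllipse(P))
# box top corners roughly; box edges
for q in((503,38),(427,183),(286,119)): print('box',onz(p,*q,78).round(1))
for q in((457,74),(424,131)): print('coin',onz(p,*q,78).round(1))
cv2.imwrite('pics/w3c.png',cv2.resize(im[30:130,340:445,::-1],None,fx=5.8,fy=5.8,interpolation=cv2.INTER_CUBIC))
cv2.imwrite('pics/w3k.png',cv2.resize(im[190:350,260:380,::-1],None,fx=3.6,fy=3.6,interpolation=cv2.INTER_CUBIC))
E
```

```text
ring ((391.47784423828125, 78.77314758300781), (71.68074798583984, 78.55757904052734), 23.60453987121582) world ((556.8043212890625, -16.773277282714844), 32.35096740722656) ((556.9074096679688, -16.772233963012695), (63.44490432739258, 63.77267837524414), 121.7713623046875)
box [647.   30.8  78. ]
box [ 611.6 -103.9   78. ]
box [468.4 -62.3  78. ]
coin [614.8  -3.1  78. ]
coin [597.1 -55.6  78. ]
```

View pics/w3c.png

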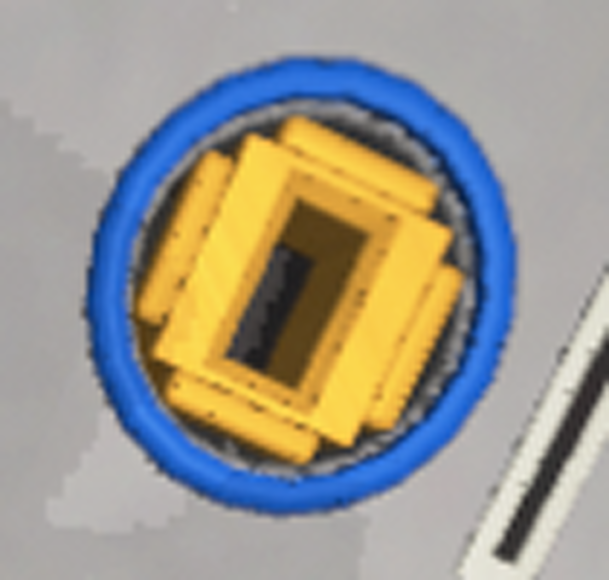

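View pics/w3k.png

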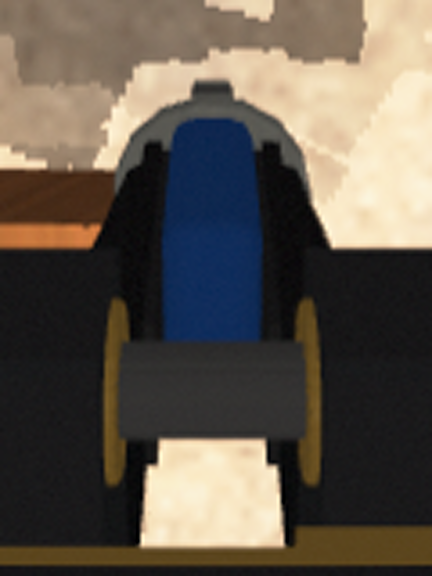

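```bash
python3 - <<'E'
from h import *
p=np.load('pics/w3.npy',allow_pickle=True).item();s=np.load('pics/s3.npy',allow_pickle=True).item()
for nm,Q in(('outer',((292,168),(383,213),(305,408),(208,360))),('inner',((297,197),(370,232),(297,388),(225,355)))):
    for z in(80,77):
        W=np.array([onz(p,340+a/5.8-.0,30+b/5.8,z)[:2] for a,b in Q])
        y=(W[0]+W[1]-W[2]-W[3])/2;x=(W[1]+W[2]-W[0]-W[3])/2
        print(nm,z,'c',W.mean(0).round(1),'len',np.hypot(*y).round(1),np.hypot(*x).round(1),'ang',np.degrees(np.arctan2(y[1],y[0])).round(1),np.degrees(np.arctan2(x[1],x[0])).round(1))
# tall objects: scene cup base/top ; intersect vertical
def vert(u1,v1,u2,v2,z1=0):
    b=onz(s,u1,v1,z1); o,d=ray(s,u2,v2); k=((b-o)[:2]@d[:2])/(d[:2]@d[:2]); return b.round(0),(o+k*d).round(0)
print('cup',vert(177,258,170,183)); print('pot',vert(140,278,125,180))
print('cup base wrist',onz(p,540,118,0).round(0),onz(p,560,20,0).round(0))
# held key: blade/collar
print('key proj', proj(p,[506.5,-133,192.5+19]))
for q in((319,217),): print(onz(p,*q,192.5+16-26).round(1))
# collar silhouette cols
for c in (118,308): print(onz(p,260+c/3.6,190+165/3.6,192.5+16-26).round(1))
for c in (170,252): print('headtop',onz(p,260+c/3.6,190+122/3.6,192.5+16).round(1))
E
```

```text
outer 80 c [557.2 -16.2] len 29.6 16.2 ang 76.9 -16.3
outer 77 c [557.9 -15.8] len 29.9 16.4 ang 76.9 -16.3
inner 80 c [557.4 -17. ] len 24.4 12.4 ang 74.6 -15.2
inner 77 c [558.1 -16.6] len 24.7 12.5 ang 74.6 -15.2
cup (array([753.,  10.,   0.]), array([747.,   3., 167.]))
pot (array([767.,  98.,   0.]), array([762.,  90., 203.]))
cup base wrist [757. -23.   0.] [745.  80.   0.]
key proj [315.5077049  262.63506366]
[ 506.2 -116.   182.5]
[ 491.  -131.2  182.5]
[ 525.2 -126.6  182.5]
headtop [ 499.  -111.6  208.5]
headtop [ 511.5 -109.9  208.5]
```

The key is well held. The held key reads about 1.7 mm off the TCP sideways in the wrist camera, which points to a camera offset. I'll turn to the slot's yaw and measure again there, so that the offset cancels.

```bash
python3 -m handwheel '[{"travel":[10,5,0],"roll":-8},{"travel":[20,10,0],"roll":-16},{"travel":[20,10,0],"roll":-22.5},{"travel":[20,10,0],"roll":-22.5},{"travel":[20,10,0],"roll":-22.5},{"travel":[20,10,0],"roll":-22.5}]' 1; python3 look.py w4;python3 - <<'E'
from h import *
n='w4'
p=np.load(f'pics/{n}.npy',allow_pickle=True).item();im=cv2.imread(f'pics/{n}.png')[:,:,::-1].copy()
m=mask(im,(105,120,40),(125,255,255));m[180:]=0
cs,_=cv2.findContours(m,cv2.RETR_EXTERNAL,cv2.CHAIN_APPROX_NONE)
c=max(cs,key=cv2.contourArea);(u,v),_,_=cv2.fitEllipse(c)
P=np.array([onz(p,*q[0],83)[:2] for q in c]).astype(np.float32)
print('ring',u,v,'world',cv2.fitEllipse(P))
a,b=int(u)-52,max(0,int(v)-50); print('crop',a,b)
cv2.imwrite('pics/w4c.png',cv2.resize(im[b:b+100,a:a+105,::-1],None,fx=6,fy=6,interpolation=cv2.INTER_CUBIC))
cv2.imwrite('pics/w4k.png',cv2.resize(im[190:350,260:380,::-1],None,fx=3.6,fy=3.6,interpolation=cv2.INTER_CUBIC))
E
```

```text
t: 5.45
eef_pos: [526.5, -122.9, 192.7]
tcp_rot: [0.03, 1.571, -1.795]
ft_force: [0.0, -0.4, -1.0]
opening: 0.148
5.45 [ 526.5 -122.9  192.7] [ 0.0304  1.5708 -1.795 ] [-0.351  0.397  1.792 -0.     0.952 -0.097] [ 0.   -0.39 -0.97] 0.14788038446372545 cam [[0.967, 0.242, 0.072, 548.403], [-0.253, 0.928, 0.275, -43.685], [-0.0, -0.284, 0.959, 362.915], [0.0, 0.0, 0.0, 1.0]]
ring 320.5767822265625 76.73189544677734 world ((557.3493041992188, -16.65110206604004), (63.42110824584961, 63.72614288330078), 73.74801635742188)
crop 268 26
```

View pics/w4.png

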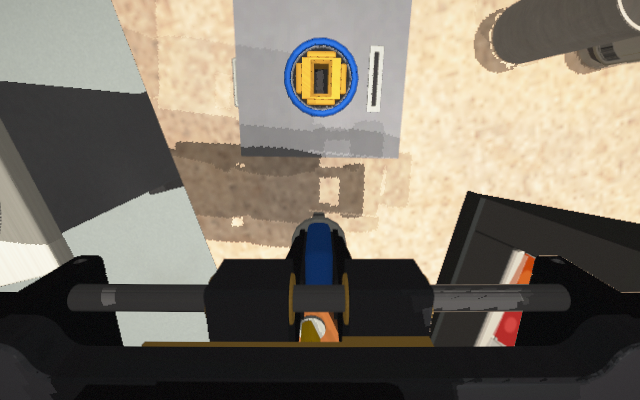

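View pics/w4c.png

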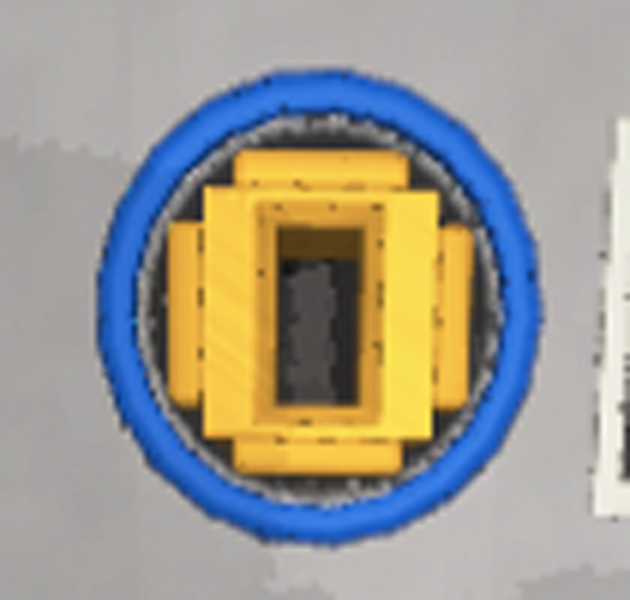

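View pics/w4k.png

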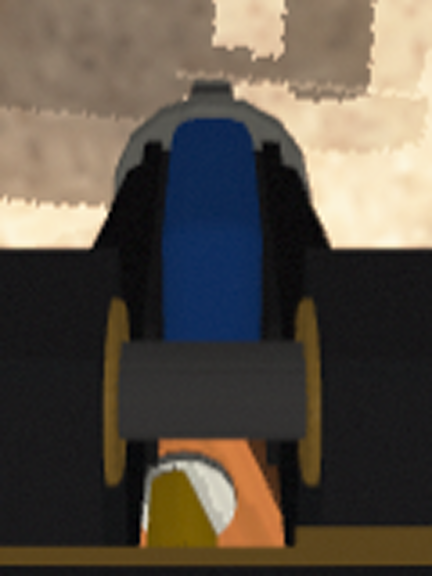

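```bash
python3 - <<'E'
from h import *
p=np.load('pics/w4.npy',allow_pickle=True).item();T=p['world_from_camera']
tcp=np.array([526.6,-122.8,192.7]);x=T[:2,0]/np.hypot(*T[:2,0]);f=np.array([-x[1],x[0]])
print('x',x,'cam off',(T[:2,3]-tcp[:2])@x,(T[:2,3]-tcp[:2])@f)
for nm,(u,v),dz,half in(('collar bot',(318.9,190+97/3.6),16-29,18),('collar top',(318.9,190+100/3.6),16-23,18),('tip',(260+212/3.6,190+82/3.6),16-65,10),('head top front',(260+212/3.6,190+119/3.6),16+23,17),('head bottom',(260+212/3.6,190+119/3.6),16-23,17)):
    w=onz(p,u,v,tcp[2]+dz)[:2]-tcp[:2];print(nm,'lat',(w@x).round(2),'fwd',(w@f-half).round(2))
for c in((255,385),(275,362)):
    for b,(t,bo) in(((0,(203,420)),)): 
        W=onz(p,268+sum(c)/2/6,26+(t+bo)/2/6,80)[:2];print('slot',W,((W-tcp[:2])@x).round(2),((W-tcp[:2])@f).round(2))
W=np.array([557.35,-16.65]);print('ring',((W-tcp[:2])@x).round(2),((W-tcp[:2])@f).round(2))
E
```

```text
x [ 0.9674987 -0.252876 ] cam off 1.0882842866380273 82.05736488992277
collar bot lat 1.36 fwd -1.63
collar top lat 1.35 fwd -0.04
tip lat 1.4 fwd -3.11
head top front lat 1.28 fwd 14.97
head bottom lat 1.34 fwd -2.59
slot [558.10638818 -16.47860878] 3.6 110.83
slot [557.8927409  -16.42278799] 3.38 110.83
ring 2.91 110.48
```

```bash
python3 -m handwheel '[{"travel":[10,36,0],"roll":0},{"travel":[20,72,0],"roll":0},{"travel":[30,107.5,-10],"roll":0},{"travel":[30,107.5,-40],"roll":0},{"travel":[30,107.5,-50],"roll":0},{"travel":[30,107.5,-50],"roll":0},{"travel":[30,107.5,-50],"roll":0}]' 1; python3 look.py s5 scene; python3 look.py d5 side;python3 look.py w5;  python3 -c "
import cv2;im=cv2.imread('pics/s5.png');cv2.imwrite('pics/s5c.png',cv2.resize(im[150:300,180:360],None,fx=4,fy=4,interpolation=2))"
```

```text
t: 6.2
eef_pos: [557.0, -15.7, 143.3]
tcp_rot: [1.565, 1.57, -0.263]
ft_force: [-0.0, 0.8, -0.6]
opening: 0.146
6.2 [557.  -15.7 143.3] [ 1.5654  1.5703 -0.2626] [-0.147  0.48   1.806 -0.     0.855  0.111] [-0.02  0.83 -0.56] 0.14595167720478613 cam [[-0.902, 0.195, -0.386, 174.661], [-0.433, -0.382, 0.817, 535.401], [0.011, 0.903, 0.429, 472.833], [0.0, 0.0, 0.0, 1.0]]
6.25 [557.1 -15.8 143.7] [ 1.6478  1.5695 -0.1804] [-0.147  0.48   1.805 -0.     0.855  0.111] [ 0.33 -0.33 -0.61] 0.14662671163076205 cam [[0.843, 0.289, -0.453, 96.72], [-0.537, 0.462, -0.706, -780.517], [0.005, 0.838, 0.545, 541.962], [0.0, 0.0, 0.0, 1.0]]
6.3 [557.1 -15.7 143.7] [ 1.6561  1.5692 -0.1721] [-0.147  0.479  1.805 -0.     0.855  0.111] [-1.15 -0.16 -0.93] 0.1455844123155819 cam [[0.967, 0.245, 0.071, 578.992], [-0.255, 0.927, 0.275, 63.477], [0.001, -0.284, 0.959, 314.008], [0.0, 0.0, 0.0, 1.0]]
```

View pics/s5c.png

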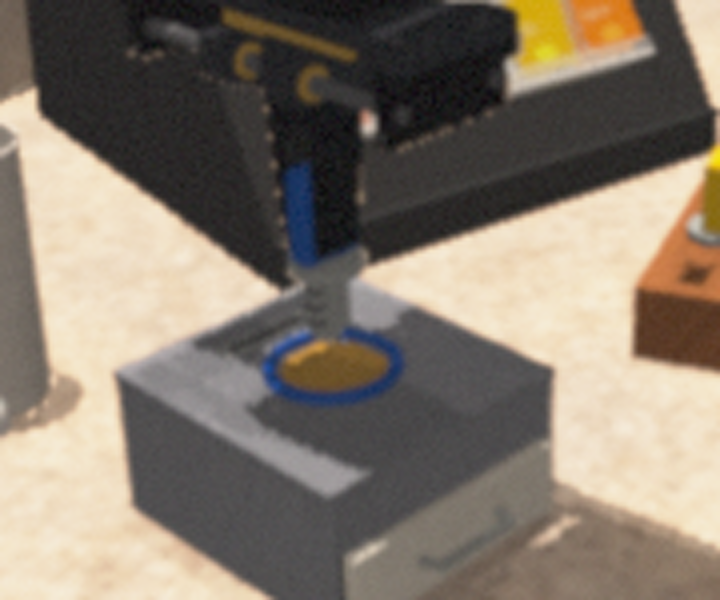

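View pics/w5.png

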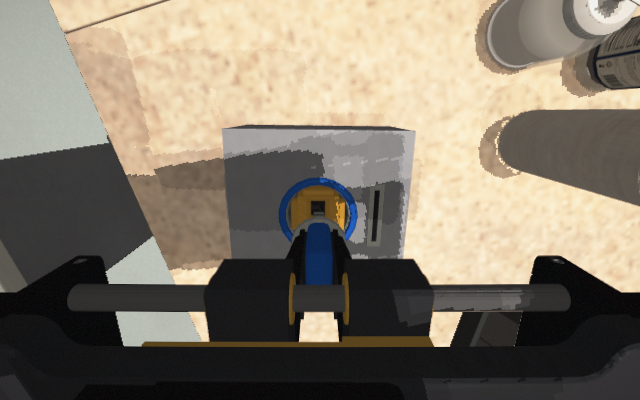

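View pics/d5.png

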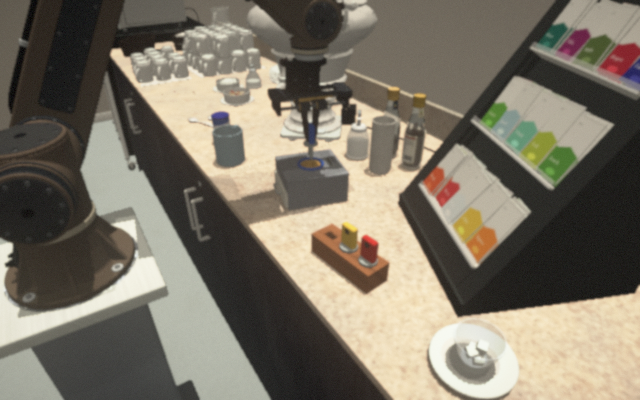

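The scene view shows the blade tip at about (261,234), just above the ring, whose centre is at (263,242). The wrist view shows the slot right in front of the collar at (318,208). I'll compare tip and ring in the fixed cameras.

```bash
python3 - <<'E'
from h import *
for n,box in(('s5',(230,220,300,260)),('d5',(285,135,345,180))):
    p=np.load(f'pics/{n}.npy',allow_pickle=True).item();im=cv2.imread(f'pics/{n}.png')[:,:,::-1].copy()
    if n=='s5':
        ref=cv2.imread('pics/scene0.png')[:,:,::-1].copy()
        m=mask(ref,(105,110,50),(130,255,255));m[:225]=0;m[260:]=0
        v,u=np.nonzero(m);P=np.array([onz(p,a,b,83)[:2] for a,b in zip(u,v)]).astype(np.float32)
        print('ring',cv2.minEnclosingCircle(P))
        for q in((180+325/4,150+338/4),(180+303/4,150+334/4),(180+347/4,150+336/4)): print('tip',onz(p,*q,95).round(1))
    print(n,proj(p,[557,-15.7,95]),proj(p,[557,-15.7,80]))
    x0,y0,x1,y1=box
    cv2.imwrite(f'pics/{n}z.png',cv2.resize(im[y0:y1,x0:x1,::-1],None,fx=10,fy=10,interpolation=cv2.INTER_CUBIC))
E
```

```text
ring ((552.2772216796875, -14.158828735351562), 33.170814514160156)
tip [555.4 -14.6  95. ]
tip [566.4 -13.1  95. ]
tip [547.4 -20.7  95. ]
s5 [260.82201895 234.03103596] [261.24767978 241.09800046]
d5 [310.10911948 157.65373011] [310.15810867 163.14605818]
```

View pics/d5z.png

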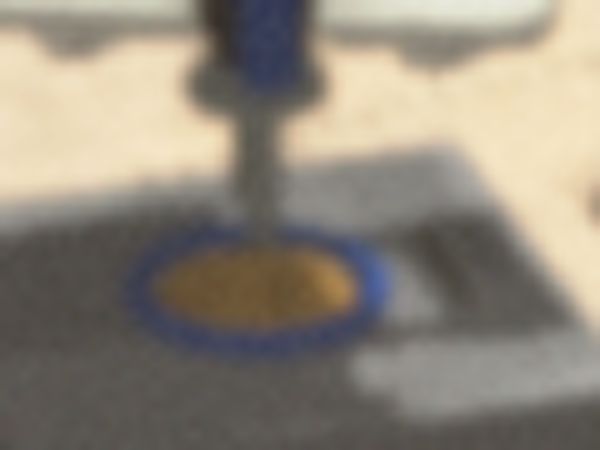

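View pics/s5z.png

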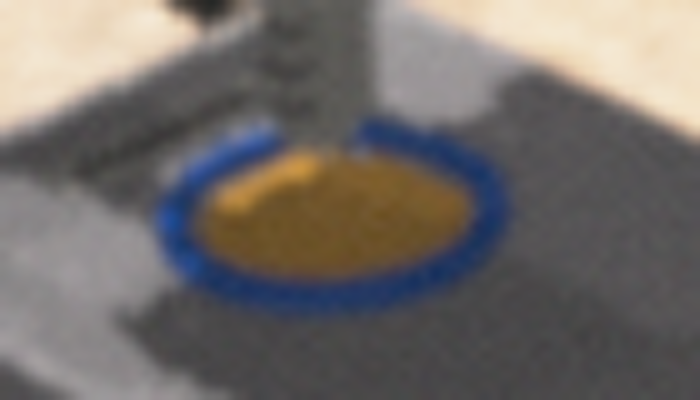

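The fixed cameras suggest a shift of about (-0.8,-1.7) mm. I'll apply most of it and start the insertion.

```bash
python3 -m handwheel '[{"travel":[-0.6,-1.3,0],"roll":0},{"travel":[-0.6,-1.3,-8],"roll":0},{"travel":[-0.6,-1.3,-14],"roll":0},{"travel":[-0.6,-1.3,-19],"roll":0},{"travel":[-0.6,-1.3,-23],"roll":0},{"travel":[-0.6,-1.3,-23],"roll":0}]' 1
```

```text
t: 6.95
eef_pos: [555.9, -16.2, 118.9]
tcp_rot: [-1.458, 1.57, 2.998]
ft_force: [0.7, 0.5, 0.6]
opening: 0.145
```

```bash
python3 -m handwheel '[{"travel":[0,0,-6],"roll":0},{"travel":[0,0,-12],"roll":0},{"travel":[0,0,-18],"roll":0},{"travel":[0,0,-23],"roll":0},{"travel":[0,0,-23],"roll":0}]' 1
```

```text
t: 7.45
eef_pos: [555.8, -16.3, 95.8]
tcp_rot: [-1.449, 1.57, 3.006]
ft_force: [-0.4, -1.0, -1.0]
opening: 0.146
```

```bash
python3 -m handwheel '[{"travel":[0,0,-1.5],"roll":0},{"travel":[0,0,-3],"roll":0},{"travel":[0,0,-3],"roll":0}]' 1; python3 -m handwheel '[{"travel":[0,0,-0.7],"roll":0},{"travel":[0,0,-0.7],"roll":0}]' 1;  python3 look.py s6 scene; python3 look.py d6 side; python3 -c "
import cv2;im=cv2.imread('pics/s6.png');cv2.imwrite('pics/s6c.png',cv2.resize(im[170:280,200:320],None,fx=5,fy=5,interpolation=2))
im=cv2.imread('pics/d6.png');cv2.imwrite('pics/d6c.png',cv2.resize(im[110:200,260:360],None,fx=6,fy=6,interpolation=2))"
```

```text
t: 7.75
eef_pos: [556.2, -16.3, 93.6]
tcp_rot: [1.54, 1.571, -0.287]
ft_force: [-0.5, -1.1, 0.2]
opening: 0.143
t: 7.95
eef_pos: [556.2, -16.3, 93.0]
tcp_rot: [1.527, 1.571, -0.301]
ft_force: [0.9, -0.5, -1.0]
opening: 0.145
7.95 [556.2 -16.3  93. ] [ 1.5267  1.5706 -0.3006] [-0.148  0.55   1.85  -0.     0.741  0.109] [ 0.93 -0.5  -1.01] 0.1452053935199471 cam [[-0.902, 0.195, -0.386, 174.661], [-0.433, -0.382, 0.817, 535.401], [0.011, 0.903, 0.429, 472.833], [0.0, 0.0, 0.0, 1.0]]
8.0 [556.2 -16.3  93. ] [ 1.5497  1.5706 -0.2776] [-0.148  0.55   1.85  -0.     0.742  0.109] [ 0.7   0.48 -1.38] 0.14639179608893746 cam [[0.843, 0.289, -0.453, 96.72], [-0.537, 0.462, -0.706, -780.517], [0.005, 0.838, 0.545, 541.962], [0.0, 0.0, 0.0, 1.0]]
```

View pics/s6c.png

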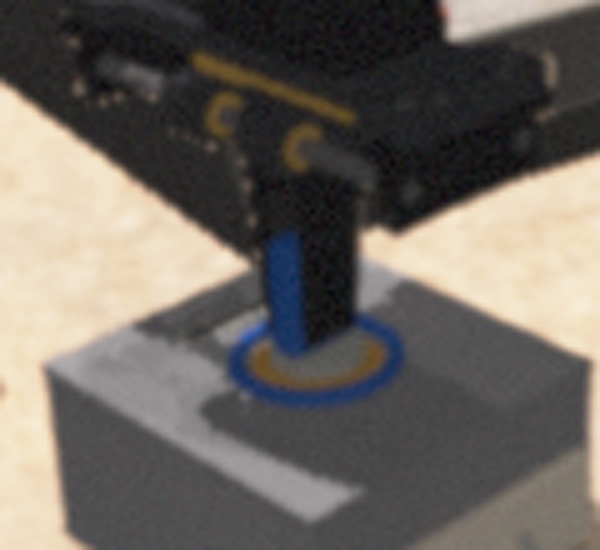

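View pics/d6c.png

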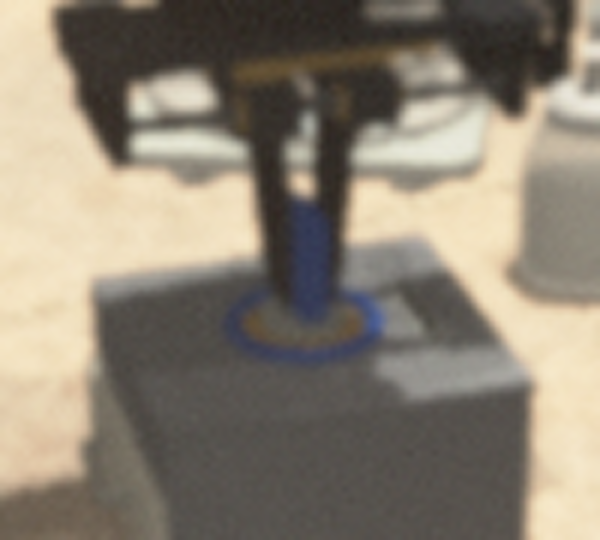

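Both views show the collar at plug level, concentric in the ring. I'll press a little more until I feel contact.

```bash
python3 -m handwheel '[{"travel":[0,0,-0.7],"roll":0},{"travel":[0,0,-0.7],"roll":0}]' 1;  python3 -m handwheel '[{"travel":[0,0,-0.7],"roll":0},{"travel":[0,0,-0.7],"roll":0}]' 1
```

```text
t: 8.25
eef_pos: [556.2, -16.3, 92.6]
tcp_rot: [1.669, 1.57, -0.159]
ft_force: [-0.9, 0.3, 4.0]
opening: 0.145
t: 8.45
eef_pos: [556.3, -16.3, 92.5]
tcp_rot: [1.599, 1.57, -0.229]
ft_force: [-3.0, -0.3, 11.8]
opening: 0.144
```

```bash
python3 -m handwheel '[{"travel":[0,0,-0.7],"roll":0},{"travel":[0,0,-0.7],"roll":0}]' 1;  python3 -m handwheel '[{"travel":[0,0,-0.5],"roll":0},{"travel":[0,0,-0.5],"roll":0}]' 1
```

```text
t: 8.65
eef_pos: [556.3, -16.3, 92.5]
tcp_rot: [1.621, 1.569, -0.206]
ft_force: [-5.1, 0.4, 18.7]
opening: 0.144
t: 8.85
eef_pos: [556.4, -16.3, 92.4]
tcp_rot: [1.637, 1.569, -0.191]
ft_force: [-7.4, 1.6, 25.4]
opening: 0.145
```

The key is home: contact came at TCP z 92.5, as expected. I'll ease the preload and turn clockwise.

```bash
python3 -m handwheel '[{"travel":[0,0,1.3],"roll":0},{"travel":[0,0,1.3],"roll":0},{"travel":[0,0,1.3],"roll":-6},{"travel":[0,0,1.3],"roll":-12},{"travel":[0,0,1.3],"roll":-18},{"travel":[0,0,1.3],"roll":-24},{"travel":[0,0,1.3],"roll":-30},{"travel":[0,0,1.3],"roll":-30}]' 1
```

```text
t: 9.65
eef_pos: [557.0, -16.6, 92.5]
tcp_rot: [2.062, 1.568, -0.292]
ft_force: [0.1, -2.6, 9.8]
opening: 0.147
```

```bash
python3 -m handwheel '[{"travel":[0,0,0],"roll":-6},{"travel":[0,0,0],"roll":-12},{"travel":[0,0,0],"roll":-18},{"travel":[0,0,0],"roll":-24},{"travel":[0,0,0],"roll":-30},{"travel":[0,0,0],"roll":-35},{"travel":[0,0,0],"roll":-35}]' 1; python3 look.py s7 scene;python3 -c "
import cv2;im=cv2.imread('pics/s7.png');cv2.imwrite('pics/s7c.png',cv2.resize(im[170:310,200:340],None,fx=4,fy=4,interpolation=2))"
```

```text
t: 10.35
eef_pos: [557.4, -17.0, 92.6]
tcp_rot: [2.595, 1.567, -0.37]
ft_force: [1.1, -2.7, 8.9]
opening: 0.145
10.35 [557.4 -17.   92.6] [ 2.5953  1.5675 -0.3696] [-1.490e-01  5.510e-01  1.850e+00 -1.000e-03  7.380e-01  1.246e+00] [ 1.09 -2.66  8.9 ] 0.14466986651571692 cam [[-0.902, 0.195, -0.386, 174.661], [-0.433, -0.382, 0.817, 535.401], [0.011, 0.903, 0.429, 472.833], [0.0, 0.0, 0.0, 1.0]]
```

View pics/s7c.png

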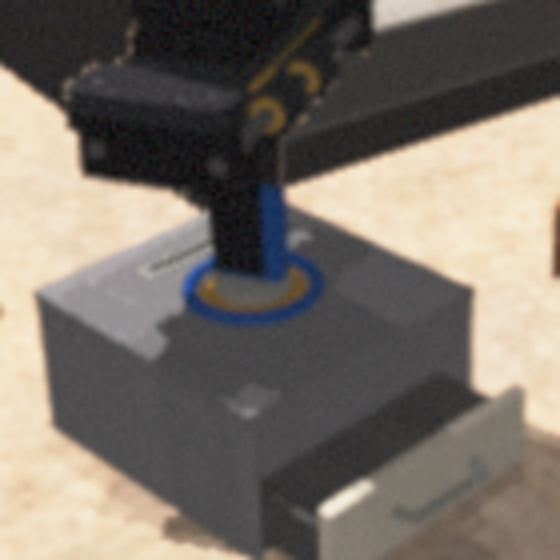

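The scene view shows the drawer sprung open. I'll turn 10° more for margin, back off slightly within the play, then release.

```bash
python3 -m handwheel '[{"travel":[0,0,0],"roll":-5},{"travel":[0,0,0],"roll":-10},{"travel":[0,0,0],"roll":-10},{"travel":[0,0,0.9],"roll":-6},{"travel":[0,0,0.9],"roll":-6},{"travel":[0,0,0.9],"roll":-6}]' 1; python3 -m handwheel '[{"travel":[0,0,0],"roll":0},{"travel":[0,0,0],"roll":0},{"travel":[0,0,0],"roll":0},{"travel":[0,0,0],"roll":0},{"travel":[0,0,0],"roll":0},{"travel":[0,0,0],"roll":0},{"travel":[0,0,0],"roll":0},{"travel":[0,0,0],"roll":0}]' -1;
```

```text
t: 11.0
eef_pos: [556.3, -16.4, 92.6]
tcp_rot: [2.476, 1.57, -0.593]
ft_force: [-0.0, -1.2, 2.7]
opening: 0.144
t: 11.8
eef_pos: [556.1, -16.3, 92.6]
tcp_rot: [1.375, 1.571, -1.692]
ft_force: [-0.7, 0.4, -0.1]
opening: 0.763
```

```bash
python3 -m handwheel '[{"travel":[0,0,10],"roll":0},{"travel":[0,0,30],"roll":0},{"travel":[0,0,60],"roll":0},{"travel":[0,0,100],"roll":0},{"travel":[0,0,120],"roll":0},{"travel":[0,0,120],"roll":0},{"travel":[0,0,120],"roll":0},{"travel":[0,0,120],"roll":0}]' -1; python3 look.py s8 scene;python3 look.py w8;python3 -c "
import cv2;im=cv2.imread('pics/s8.png');cv2.imwrite('pics/s8c.png',cv2.resize(im[170:310,200:340],None,fx=4,fy=4,interpolation=2))"
```

```text
t: 12.6
eef_pos: [555.6, -16.2, 211.7]
tcp_rot: [-0.161, 1.569, 3.056]
ft_force: [0.4, -0.4, 0.3]
opening: 1.0
12.6 [555.6 -16.2 211.7] [-0.1609  1.5691  3.0557] [-0.148  0.397  1.733 -0.     1.014  1.348] [ 0.37 -0.42  0.28] 1.0003118247930722 cam [[-0.902, 0.195, -0.386, 174.661], [-0.433, -0.382, 0.817, 535.401], [0.011, 0.903, 0.429, 472.833], [0.0, 0.0, 0.0, 1.0]]
12.65 [555.7 -16.2 211.5] [-0.166   1.5689  3.0506] [-0.148  0.397  1.733 -0.     1.014  1.348] [-0.44  1.44 -0.48] 1.0009229006835536 cam [[0.074, 0.955, 0.286, 637.93], [-0.997, 0.071, 0.02, -9.002], [-0.001, -0.286, 0.958, 381.632], [0.0, 0.0, 0.0, 1.0]]
```

View pics/s8c.png

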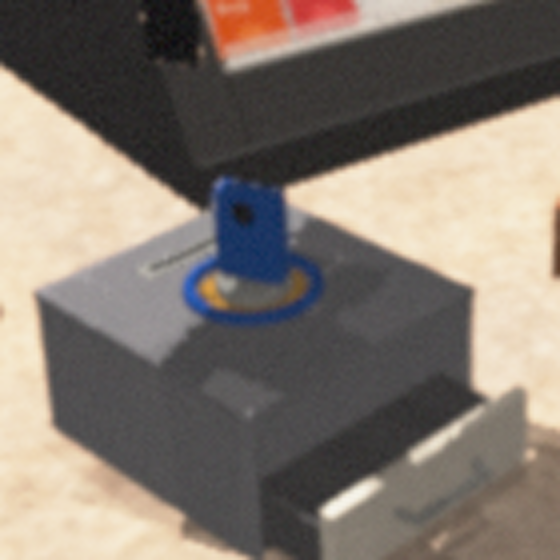

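View pics/w8.png

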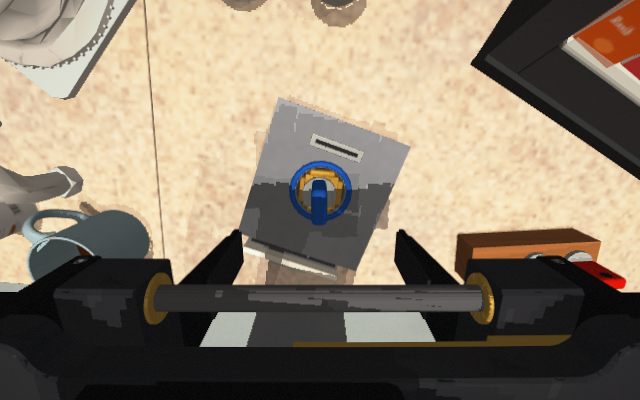

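```bash
python3 -c "
import cv2;im=cv2.imread('pics/w8.png');cv2.imwrite('pics/w8c.png',cv2.resize(im[150:240,270:370],None,fx=6,fy=6,interpolation=2))"
```

```text
(no output)
```

View pics/w8c.png

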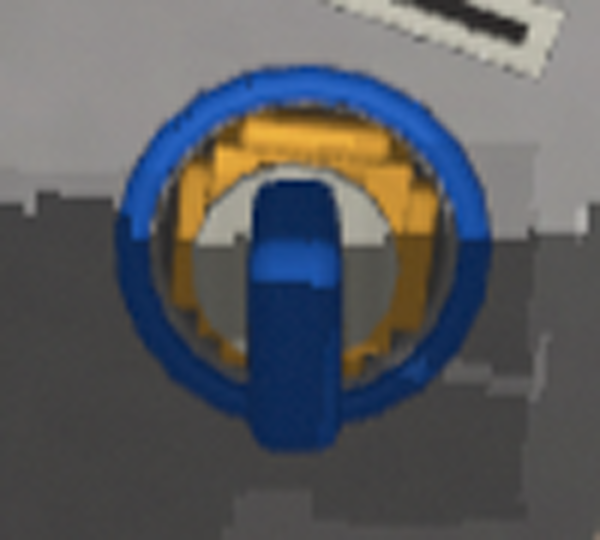

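The plug stands about 65° (1.13 rad) round, the collar is flat and concentric, and the gripper is clear. Handing in.

```bash
python3 -c "
from cell import job,env
print(job.job_done()); s=env.state(); print(s['t'],s['ft_force'])"
```

```text
the job is handed in; nothing more can be done
None
the job is handed in; nothing more can be done
```

I took the blue key from the stand and pushed it home in the lock. I then turned it about 75° clockwise, eased back 6° within the play, let go and raised the gripper 120 mm. The job was handed in at about 12.7 s of the 48 s. It reported no verdict.

**Key home:** the collar touched down at TCP z 92.5 mm, where I expected it (92.6 mm). I pressed to about 25 N, and only then turned.

**Final pictures:** they show the drawer sprung open and the key standing in the keyway with its collar centred in the ring. The plug is about 65° round (roughly 1.1 rad, against the 0.8 needed). By eye the key leans no more than about 5°. The gripper was open and clear, with wrist force near zero.

**What disagreed:** the wrist camera read the held key 1.4 to 1.9 mm to one side of the TCP, and the scene camera put the lock up to about 5 mm from the wrist camera's estimate. I worked from the key's position relative to the lock. The key then went in without any force showing until the collar touched.

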